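Clear the spatula off the fruit colour meter and hold its flap at the balance point

ROBOT

A 7-joint arm with a two-finger parallel gripper is mounted at the origin on the work surface. World frame = base frame: x ahead of the robot, y to its left, z up, the work surface at z = 0. Lengths are in mm, angles in rad, forces in N, time in s.
With the tool pointing down it reaches from about 425 to 1025 mm from the base axis. Payload 9.4 kg.
Tool frame: the origin (TCP) lies midway between the tips of the shut fingers; the grasp point (between the pads) lies pinch_z behind it (pinch_z is the distance from the TCP to the grasp point, in mm); z points along the fingers, y is the direction in which the jaws open and shut (so a half turn about z gives the same grasp; the last joint's range is limited). The gripper opens to 85 mm and grips with 20 to 120 N. Pads are 22 mm wide; open, the fingers measure 114 mm over their backs; the gripper's body (76 mm by 85 mm) begins 54 mm behind the grasp point. The pads swing forward as they close: fully open they stand 13 mm farther back than shut.
Start: joints at [-0.077, 0.599, -0.003, 1.599, 0.002, 0.943, -0.08], TCP at [724.999, -0.007, 231.275] pointing down, gripper open.
Joint ranges: [-2.57, 2.57], [-0.35, 1.97], [-1.29, 1.29], [0.11, 2.56], [-1.05, 4.19], [0.11, 1.86], [-2.63, 2.63]. Speed limits (rad/s): [2.22, 2.22, 3.01, 3.01, 3.14, 3.14, 3.14].

INTERFACE

Orientations are given as a 3x3 rotation matrix whose columns are the frame's x, y, z axes.
In Python, from rig import get_obs, get_image, camera_model, close_job, pinch_z gives the robot as it stands.
- The arm moves only by the tool step_arm, never from a script. Its arguments are lists of equal length, an entry for each row: "grip": the opening, from 0 (shut) to 1 (fully open); "slide": the shift along the world's x, y, z in m, a list of three; "yaw": the turn about the world's z in degrees. A call has 1 to 10 rows; each row shifts and turns the commanded pose from where the row before left it; what a row does not reach is not made up. A row lasts 1/10 s, in which the tool goes at most 50 mm and 8.59 degrees, less where a joint would pass 70% of its speed; a pose out of reach is approached as far as the arm can. A call with a gripper value outside its range is refused whole. The fingers move at their own pace and stop on an object; "squeeze" is the grip in N (left out, the last holds). Time passes only in rows, so rows that do not move let the fingers close. It gives the time, the measured TCP pose, the force and the opening at its end, in the units of the state.
- get_obs(): the state, without advancing time (a new reading comes with each control period).
- get_image(name): name is "scene" or "side" or "wrist"; returns (picture, depth): 420x560x3 uint8, blue, green, red; 420x560 float32, mm along the optical axis (not along the pixel's ray), 0 where there is no reading.
- camera_model(name): a dict with "fx", "fy", "cx", "cy" (pixels), "rvec" (rotation vector, rad) and "tvec" (3), from world to camera coordinates, as OpenCV has them. Camera axes: x right, y down, z forward; pixel columns grow to the right and rows downward; lengths in mm; the calibration is good to about 2 mm. A picture is of the moment at which its call begins: read the wrist's pose just before it. camera_model takes no time and is no camera call; for the wrist camera it gives the pose at the moment of the call.
- close_job(): hands the job in, once; it reports no verdict.
The state is a dict: "clock": time; "q": joint angles; "joint_velocities": joint speeds; "tau": joint torques, N m; "eef_pos": TCP position; "orientation": TCP orientation; "wrist_force": force on the tool from outside, world axes, zero at the start; "moment": the same for the moment, N m; "grip_width": finger opening in mm.
Only numpy, scipy, OpenCV 4.12 (cv2) and the standard library are available. Lean on these libraries where they do the work, as an engineer would, in place of code of your own. Each camera call takes 0.05 s, during which the arm holds its last target.

TASK

The blue-handled spatula is lying on the closed flap of the fruit colour meter: take it off and lay it gently (not dropped) flat in the white tray, on the tray's floor in the free space beside the two black-handled ones, parallel to them and with its blade pointing the same way. Then take the flap by its orange tab, swing it up to its balance point, where it stands upright over its hinge, and hold it still there, without letting it fall back or tip over backwards; finish while still holding it, so that the tomato can be put in. Leave the other spatulas, the tomato and the jar where they are.

Things in the scene. Friction and masses are not known exactly. Their poses are not given: they have to be found in the camera images.
- meter: fruit colour meter: white open-topped case 140 x 190 x 90 mm (x, y, z), fixed to the bench; origin at the centre of its underside, its front (-x side, with small display and buttons) faces the robot. A dark well lies under the flap.
- flap (a joint): angle of the meter's flap, a grey plate 140 x 190 x 8 mm hinged along the case's far (+x) top edge, axis along the meter's y. 0 = closed, level, upper face 98 mm above the bench; grows as the front edge rises; 1.571 = upright, the balance point (centre of mass above the hinge). Turns freely, 0.2 to 0.45 kg: let go below 1.571 it falls shut, beyond it backwards to a stop at 2.4.
- flap_hinge (a point): middle of the flap's hinge axis, fixed to the meter, 94 mm above the bench, 70 mm behind (+x) the meter's centre; axes as the meter's
- flap_tab (a point): grip point on the flap's orange tab. The tab is 24 mm wide (meter's y), 8 mm thick, sticks out 60 mm from mid front edge in the flap's plane; this point is central in it, 37 mm beyond that edge, 177 mm from the hinge axis. Closed: 94 mm above the bench, free air below; upright: straight above the hinge, at 271 mm. The tab can pivot between pads pinching its side edges.
- spatula: the spatula to clear: blue handle 90 x 16 x 14 mm (length, width, height), flat steel blade 70 x 14 x 4 mm, 160 mm in all, 50 g, flat underside. Origin: middle of its length, on the underside; x points to the blade's tip (handle x = -80 to +10 mm, blade +10 to +80), z up. Starts on the closed flap, headed up to 126 degrees either way from the meter's x.
- spatula_grip (a point): point in the blue handle to grip, near the centre of mass: 25 mm towards the handle end from the spatula's origin, mid-height (7 mm above the underside)
- spatula_tip (a point): tip of the spatula's blade, 80 mm from its origin
- tray: white plastic tray, open-topped, 220 x 180 x 18 mm outside (x, y, z), walls and floor 4 mm thick, fixed to the bench; origin at the centre of its underside, x along its length (away from the robot). The black spatulas lie in its -y half, between 25 and 85 mm from its middle; the +y half is free.
- tray_spatula_1: steel blade 70 x 14 x 4 mm and black plastic handle 90 x 16 x 14 mm (length x width x height), same shape and frame as spatula, lying in the tray, blade towards the tray's +x. Stays where it is
- tray_spatula_2: steel blade 70 x 14 x 4 mm and black plastic handle 90 x 16 x 14 mm (length x width x height), same shape and frame as spatula, lying in the tray, blade towards the tray's +x. Stays where it is
- tomato: red tomato, 68 mm across, 53 mm high, standing on its flat bottom; origin at the centre of its underside. Bystander.
- jar: glass jar with white cap, 68 mm across, 120 mm high; origin at the centre of its underside. Bystander.
Mind the look-alikes: they are no part of the job. Leave any pink or yellow look-alike of the spatula alone.

How it is judged (in metres and radians):
On the way, in this order (a step that is already met when the one before it is completed fails the run):
1. the blue spatula lies flat and released in the tray, parallel to the others, blade the same way (x of spatula in the frame of tray between -0.03 and 0.03 m and y of spatula in the frame of tray between -0.085 and 0.085 m and z of spatula in the frame of tray below 0.009 m and angle between spatula's own z axis and vertical below 0.1 rad and angle between the x axis of spatula and the x axis of tray, either way round below 0.17 rad and x of spatula_tip in the frame of tray above 0.03 m and contact force between spatula and the fingers below 0.05 N and linear speed of spatula below 0.03 m/s), for 0.2 s.
2. the flap is held still at its balance point (value of joint flap between 1.501 and 1.641 rad and velocity of joint flap between -0.05 and 0.05 rad/s and contact force between the fingers and flap above 0.5 N), for 0.5 s.
At the end, for the whole second after the job is handed in: Blue spatula released, flat on the tray floor (height within 9 mm, 30 mm lengthwise), within 10 degrees of the tray's length, blade to its +x like the others. Flap at 1.571 within 0.07 rad, still (under 0.05 rad/s), held by the fingers (over 0.5 N), touched by no loose thing (all of step 1 and all of step 2 and contact force between each of spatula, tray_spatula_1, tray_spatula_2, tomato, jar and flap below 0.1 N); the arm keeps its last pose, push and grip.
It fails at once if the flap tips over backwards (beyond 1.85 rad) (value of joint flap above 1.85 rad).
It fails at once if the flap falls back (closing faster than 1.5 rad/s) (velocity of joint flap below -1.5 rad/s).
It fails at once if the spatula is dropped (moves faster than 0.6 m/s out of the fingers) (contact force between spatula and the fingers below 0.02 N and linear speed of spatula above 0.6 m/s).
It fails at once if a black spatula is disturbed (moved over 25 mm) (distance of any of tray_spatula_1, tray_spatula_2 from where it was at the start of the episode above 0.025 m).
It fails at once if the tomato or jar is disturbed (moved over 30 mm) (distance of any of tomato, jar from where it was at the start of the episode above 0.03 m).
It also fails if it takes over 64 s, if anything falls off the work surface, if the arm or the gripper's body presses on something with over 40 N, if the wrist force passes 120 N, or if a joint passes its speed limit or range.

## Working session

There is one attempt and no reset: what is moved stays moved. The work goes in short steps, Python scripts to look and compute and a tool call to move; the robot and the scene stay as the last step left them, time stands still between calls to the robot, and variables do not carry over. Pictures are saved under pics/ and viewed, and the job is handed in when it is done.

Besides the shell and the picture viewer there is one more tool, called after ">>>" by a JSON object that holds its "api" and its "payload", one argument or row to a line. step_arm: Moves the arm, as the interface text tells. Its arguments: {"type":"object","properties":{"grip":{"type":"array","items":{"type":"number"}},"slide":{"type":"array","items":{"type":"array","items":{"type":"number"}}},"yaw":{"type":"array","items":{"type":"number"}},"squeeze":{"type":"number"}},"required":["grip","slide","yaw"]}

```bash
ls; mkdir -p pics; python3 - <<'E'
from rig import *
import cv2,json
o=get_obs();print(o,pinch_z)
for n in("scene","side","wrist"):
    m=camera_model(n);im,d=get_image(n);cv2.imwrite(f"pics/{n}0.png",im);print(n,m)
    import numpy as np; np.save(f"pics/{n}0d.npy",d)
E
```

```text
pics
{'clock': 0.0, 'q': array([-0.07670707,  0.60013202, -0.00251449,  1.60014107,  0.00179099,
        0.94288054, -0.07977642]), 'joint_velocities': array([ 0.0009671 , -0.00130365, -0.00083586, -0.00205316,  0.00016758,
        0.00100979, -0.00026639]), 'tau': array([-9.47821900e-04, -7.76440001e+01,  1.56451017e+00, -2.58004493e+01,
        1.21808253e-02,  8.94789293e-03,  3.55701900e-05]), 'eef_pos': array([ 7.24527882e+02, -2.72430275e-02,  2.30408384e+02]), 'orientation': array([[-6.02513119e-05,  9.99998794e-01, -1.55160242e-03],
       [ 9.99999987e-01,  6.00157154e-05, -1.51886854e-04],
       [-1.51793550e-04, -1.55161156e-03, -9.99998785e-01]]), 'wrist_force': array([0.12191447, 0.40935224, 0.46616527]), 'moment': array([-0.00831279,  0.00597202,  0.04320791]), 'grip_width': 85.47429032958411} 18.700000000000003
scene {'fx': 465.101843459692, 'fy': 465.101843459692, 'cx': 271.52799848104235, 'cy': 207.35461086931664, 'rvec': array([ 0.88110198,  2.49265841, -1.12394759]), 'tvec': array([ 461.85984441, -136.28418028, 1378.44362746])}
side {'fx': 394.6396226165822, 'fy': 394.6396226165822, 'cx': 285.39398946030093, 'cy': 213.4919057298308, 'rvec': array([ 2.31845675, -0.293891  ,  0.15437113]), 'tvec': array([-567.32382188,  120.21788182,  751.4554418 ])}
wrist {'fx': 304.0430286029092, 'fy': 304.0430286029092, 'cx': 275.39951600888924, 'cy': 205.72376213355176, 'rvec': array([-2.85816532e+00, -7.74608188e-04,  4.11403678e-03]), 'tvec': array([-723.86659313,  -36.09127421,  379.23370479])}
```

View pics/scene0.png

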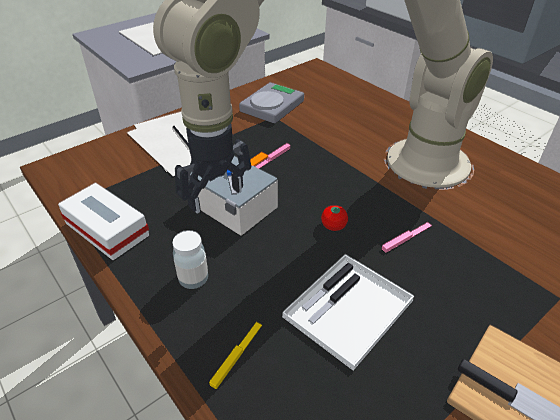

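View pics/side0.png

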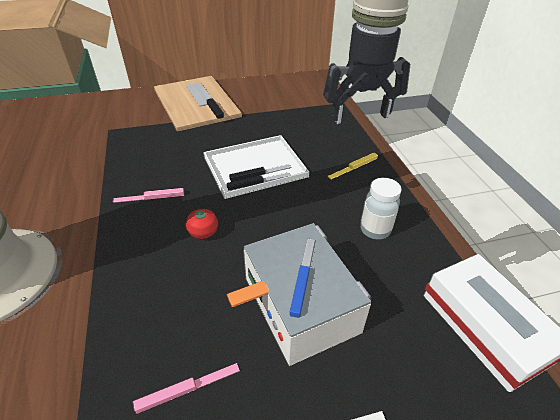

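View pics/wrist0.png

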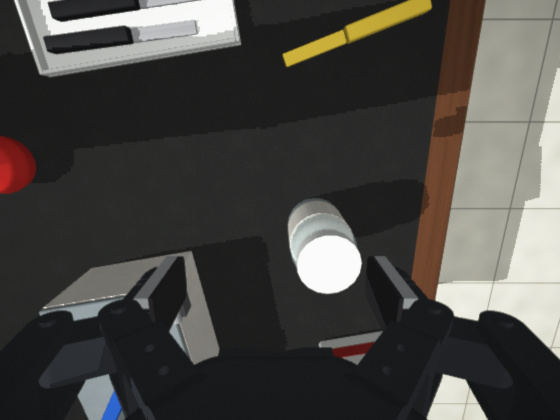

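Side view: the blue handle is at (299,290) with its blade to (309,240) on the grey flap, and the orange tab is at (248,294). The look-alikes are pink at (150,195) and (185,388), and yellow at (353,166). Only the item on the flap has a blue handle. Measuring and cropping now.

```bash
cat > h.py <<'E'
import numpy as np,cv2
from rig import *
def pts(name,im,d,mask,m=None):
    m=m or camera_model(name);R=cv2.Rodrigues(m['rvec'])[0];t=m['tvec']
    v,u=np.nonzero(mask&(d>0));z=d[v,u]
    c=np.stack([(u-m['cx'])*z/m['fx'],(v-m['cy'])*z/m['fy'],z],1)
    return (c-t)@R,np.stack([u,v],1)   # R^T(c-t)
def proj(name,P,m=None):
    m=m or camera_model(name)
    return cv2.projectPoints(np.float64(P).reshape(-1,1,3),m['rvec'],m['tvec'],np.array([[m['fx'],0,m['cx']],[0,m['fy'],m['cy']],[0,0,1]]),None)[0].reshape(-1,2)
def rect(P):
    r=cv2.minAreaRect(np.float32(P[:,:2]));return r,cv2.boxPoints(r)
E
python3 - <<'E'
from h import *
np.set_printoptions(precision=1,suppress=True)
im=cv2.imread('pics/side0.png');d=np.load('pics/side0d.npy')
hsv=cv2.cvtColor(im,cv2.COLOR_BGR2HSV);H,S,V=cv2.split(hsv)
def show(n,mask,zlo=-1e9,zhi=1e9):
    P,uv=pts('side',im,d,mask);k=(P[:,2]>zlo)&(P[:,2]<zhi);P=P[k]
    r,b=rect(P);print(n,len(P),'med',np.median(P,0),'rect',r);print(b, 'z',np.percentile(P[:,2],[2,50,98]));return P
blank=np.zeros(d.shape,bool)
def box(u0,v0,u1,v1):
    b=blank.copy();b[v0:v1,u0:u1]=1;return b
show('blue',box(280,230,325,325)&(H>105)&(H<125)&(S>150),100,125)
show('orange',box(220,270,275,315)&(H>5)&(H<22)&(S>150),88,110)
P=show('flap',box(235,215,380,345),90,99.5)
P=show('jarcap',box(365,175,405,240),110,130)
P=show('tomato',box(180,200,225,245)&(S>150),10,80)
P=show('tray',box(195,130,315,200)&(V>100),12,24)
P=show('trayblack',box(195,130,315,200)&(V<60),9,30)
P=show('bladeblue',box(300,235,320,268)&(V>80),99.5,110)
P,uv=pts('side',im,d,box(195,130,315,200));z=P[:,2];print(np.histogram(z,np.arange(-4,30,2)))
cv2.imwrite('pics/crop1.png',cv2.resize(im[220:340,220:380],None,fx=4,fy=4,interpolation=2))
cv2.imwrite('pics/crop2.png',cv2.resize(im[120:210,190:330],None,fx=5,fy=5,interpolation=2))
E
```

```text
blue 521 med [ 538.7 -252.9  112.6] rect ((541.8404541015625, -246.90740966796875), (90.45465850830078, 15.960731506347656), 63.70225143432617)
[[ 514.6 -283.9]
 [ 529.  -291. ]
 [ 569.  -209.9]
 [ 554.7 -202.8]] z [104.3 112.6 114.4]
orange 560 med [ 462.4 -227.    98.5] rect ((463.656982421875, -224.9341583251953), (62.060298919677734, 24.676956176757812), 10.331193923950195)
[[ 430.9 -218.4]
 [ 435.3 -242.6]
 [ 496.4 -231.5]
 [ 492.  -207.2]] z [ 93.8  98.5 100.5]
flap 5919 med [ 552.6 -225.4   98.6] rect ((536.8184814453125, -211.25607299804688), (199.466552734375, 191.5873260498047), 10.397377967834473)
[[ 421.4 -135. ]
 [ 456.  -323.5]
 [ 652.2 -287.5]
 [ 617.6  -99. ]] z [92.4 98.6 99.5]
jarcap 565 med [770.8 -66.4 121. ] rect ((773.1485595703125, -61.576438903808594), (59.699790954589844, 58.13040542602539), 84.4628677368164)
[[741.3 -88.5]
 [799.2 -94.1]
 [805.  -34.7]
 [747.1 -29.1]] z [111.  121.  123.1]
tomato 685 med [409.9  -0.5  44.2] rect ((409.421142578125, 13.028202056884766), (60.69535827636719, 58.12105178833008), 28.34770965576172)
[[368.9  24.2]
 [396.5 -27. ]
 
[... 219 characters left out ...]
[688.1 144.4]
 [660.7 326.8]] z [12.2 17.4 20.8]
trayblack 482 med [529.4 156.4  17.7] rect ((530.7553100585938, 163.6177978515625), (102.40385437011719, 47.123355865478516), 7.059884071350098)
[[477.  180.7]
 [482.8 133.9]
 [584.5 146.5]
 [578.7 193.3]] z [ 9.4 17.7 20.9]
bladeblue 357 med [ 581.3 -171.5  102.2] rect ((584.4077758789062, -166.5531005859375), (74.8304214477539, 33.84197998046875), 73.47610473632812)
[[ 557.5 -197.6]
 [ 590.  -207.2]
 [ 611.3 -135.5]
 [ 578.8 -125.9]] z [ 99.5 102.2 104.7]
(array([   3,  311, 2313, 1927, 1551,  616,  305,  214,  174,  175,  261,
        420,   97,    1,    0,    0]), array([-4, -2,  0,  2,  4,  6,  8, 10, 12, 14, 16, 18, 20, 22, 24, 26, 28]))
```

View pics/crop1.png

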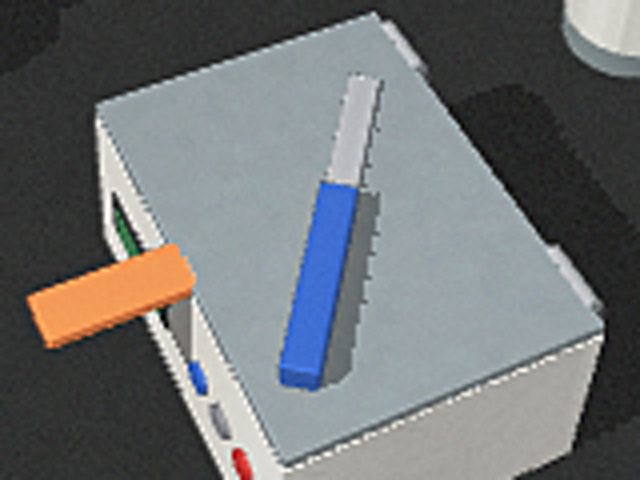

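View pics/crop2.png

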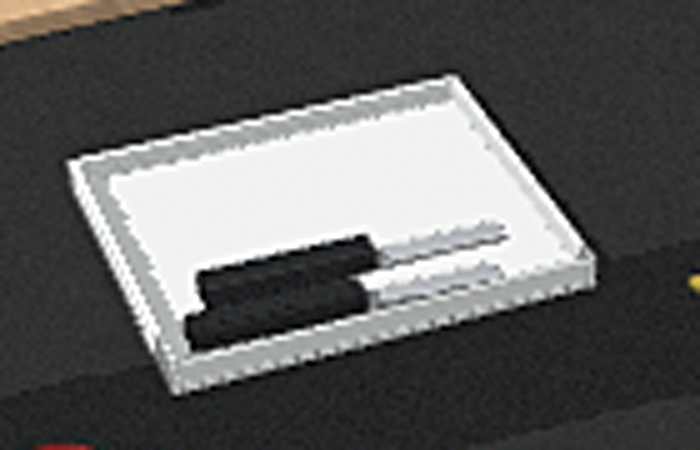

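The crop confirms it: blue handle and steel blade, heading about 64° in world, with the grip point near (546,-238). The yellow and pink ones are one-coloured look-alikes off the flap. Moving above it.

>>> {"api": "step_arm", "payload": {
  "grip": [0.5,0.5,0.5,0.5,0.5,0.5,0.5,0.5,0.5,0.5],
  "slide": [
    [-0.01787,-0.0238,-0.003],
    [-0.01787,-0.0238,-0.003],
    [-0.01787,-0.0238,-0.003],
    [-0.01787,-0.0238,-0.003],
    [-0.01787,-0.0238,-0.003],
    [-0.01787,-0.0238,-0.003],
    [-0.01787,-0.0238,-0.003],
    [-0.01787,-0.0238,-0.003],
    [-0.01787,-0.0238,-0.003],
    [-0.01787,-0.0238,-0.003]
  ],
  "yaw": [-2.63,-2.63,-2.63,-2.63,-2.63,-2.63,-2.63,-2.63,-2.63,-2.63],
  "squeeze": 30
}}

```text
clock: 1.15
eef_pos: [545.4, -238.8, 201.0]
orientation: [[0.445, 0.896, -0.0], [0.896, -0.445, 0.0], [-0.0, -0.0, -1.0]]
wrist_force: [0.6, -0.5, 0.2]
grip_width: 42.9
```

>>> {"api": "step_arm", "payload": {
  "grip": [0.5,0.5,0.5],
  "slide": [
    [0,0,0],
    [0,0,0],
    [0,0,0]
  ],
  "yaw": [0,0,0]
}}

```text
clock: 1.45
eef_pos: [547.0, -237.1, 201.3]
orientation: [[0.442, 0.897, 0.0], [0.897, -0.442, 0.0], [0.001, 0.0, -1.0]]
wrist_force: [0.6, 0.2, 0.6]
grip_width: 42.6
```

```bash
python3 - <<'E'
from h import *
np.set_printoptions(precision=2,suppress=True)
o=get_obs();print(o['eef_pos'],o['orientation'],o['grip_width'],o['q'],o['wrist_force'])
for n in ('wrist','scene'):
    m=camera_model(n);im,d=get_image(n);H,S,V=cv2.split(cv2.cvtColor(im,cv2.COLOR_BGR2HSV))
    for nm,mask,lo,hi in (('blue',(H>105)&(H<125)&(S>150),103,125),('orange',(H>5)&(H<22)&(S>150),90,104)):
        P,uv=pts(n,im,d,mask,m);k=(P[:,2]>lo)&(P[:,2]<hi)&(abs(P[:,0]-530)<120)&(abs(P[:,1]+220)<100)
        P=P[k]
        if len(P)>20: r,b=rect(P);print(n,nm,len(P),r,np.percentile(P[:,2],[5,50,95]),uv[k].min(0),uv[k].max(0))
    cv2.imwrite(f'pics/{n}1.png',im)
E
```

```text
[ 547.   -237.06  201.26] [[ 0.44  0.9   0.  ]
 [ 0.9  -0.44  0.  ]
 [ 0.    0.   -1.  ]] 42.558562887842086 [ 0.24  0.48  0.11  1.94 -0.08  0.73 -0.06] [0.65 0.16 0.62]
wrist blue 1986 ((541.5413818359375, -244.42201232910156), (89.7909164428711, 15.145544052124023), 63.84566879272461) [109.74 110.9  111.98] [264 165] [283 270]
wrist orange 1814 ((463.0586242675781, -223.25094604492188), (62.177276611328125, 24.17951202392578), 10.603803634643555) [95.79 97.03 98.11] [148 204] [215 261]
scene blue 138 ((542.8482666015625, -242.60519409179688), (92.82496643066406, 15.312285423278809), 62.91923522949219) [106.51 111.17 113.52] [223 152] [232 174]
scene orange 141 ((464.50897216796875, -221.8427734375), (60.11632537841797, 26.696197509765625), 12.674005508422852) [93.02 96.98 98.75] [247 153] [267 165]
```

View pics/wrist1.png

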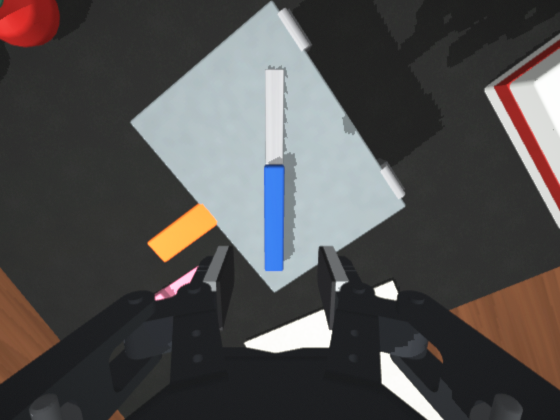

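The wrist view shows the blue handle centred between the jaws (264–283, 165–270), blade up at (274,70), tab at (182,233). Descending with about 1.6 mm of correction.

>>> {"api": "step_arm", "payload": {
  "grip": [0.5,0.5,0.5,0.5,0.5,0.5,0.5,0.5],
  "slide": [
    [-0.001,0.0015,-0.02],
    [0,0,-0.025],
    [0,0,-0.025],
    [0,0,-0.015],
    [0,0,-0.01],
    [0,0,-0.005],
    [0,0,0],
    [0,0,0]
  ],
  "yaw": [0,0,0,0,0,0,0,0]
}}

```text
clock: 2.35
eef_pos: [545.7, -236.6, 101.9]
orientation: [[0.443, 0.897, 0.001], [0.897, -0.443, -0.0], [0.0, 0.001, -1.0]]
wrist_force: [0.8, 0.1, 0.4]
grip_width: 42.5
```

>>> {"api": "step_arm", "payload": {
  "grip": [0.1,0.1,0.1,0.1,0.1,0.1,0.1,0.1],
  "slide": [
    [0,0,0],
    [0,0,0],
    [0,0,0],
    [0,0,0],
    [0,0,0],
    [0,0,0],
    [0,0,0],
    [0,0,0]
  ],
  "yaw": [0,0,0,0,0,0,0,0]
}}

```text
clock: 3.15
eef_pos: [545.6, -236.7, 102.1]
orientation: [[0.443, 0.896, 0.001], [0.896, -0.443, -0.0], [0.0, 0.001, -1.0]]
wrist_force: [-0.9, 0.1, 6.5]
grip_width: 14.8
```

>>> {"api": "step_arm", "payload": {
  "grip": [0.1,0.1,0.1,0.1,0.1],
  "slide": [
    [0,0,0.005],
    [0,0,0.01],
    [0,0,0.015],
    [0,0,0.015],
    [0,0,0]
  ],
  "yaw": [0,0,0,0,0]
}}

```text
clock: 3.65
eef_pos: [546.3, -237.0, 148.5]
orientation: [[0.443, 0.896, 0.003], [0.896, -0.443, -0.001], [0.0, 0.003, -1.0]]
wrist_force: [0.5, 0.8, -0.6]
grip_width: 15.0
```

```bash
python3 - <<'E'
from h import *
np.set_printoptions(precision=2,suppress=True)
o=get_obs();print(o['eef_pos'],o['grip_width'],o['wrist_force'])
n='side'
m=camera_model(n);im,d=get_image(n);H,S,V=cv2.split(cv2.cvtColor(im,cv2.COLOR_BGR2HSV))
P,uv=pts(n,im,d,(H>105)&(H<125)&(S>150),m);k=(P[:,2]>105)&(abs(P[:,0]-530)<120)&(abs(P[:,1]+220)<100)
P=P[k];print(rect(P)[0],np.percentile(P[:,2],[2,50,98]))
cv2.imwrite(f'pics/{n}2.png',cv2.resize(im[120:360,180:400],None,fx=2.5,fy=2.5))
E
```

```text
[ 546.28 -237.01  148.55] 15.033628458171687 [ 0.52  0.81 -0.56]
((542.1595458984375, -247.04844665527344), (89.18795013427734, 15.898988723754883), 63.861141204833984) [149.88 159.07 161.05]
```

View pics/side2.png

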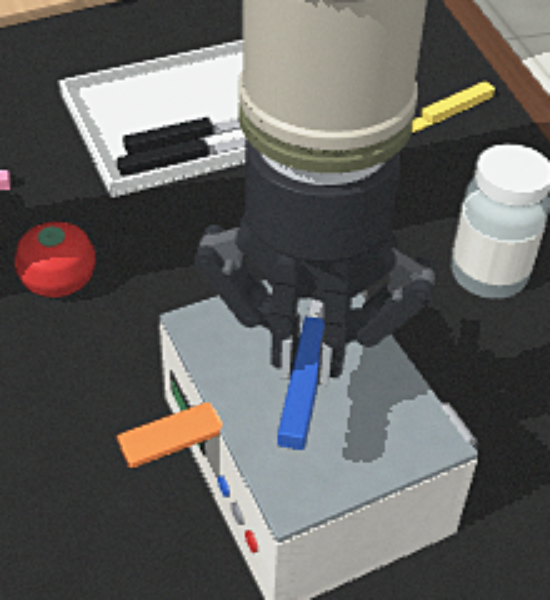

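Held level: top at 159 mm, 46.5 mm up, and the gripper rose the same. Carrying it to the tray.

>>> {"api": "step_arm", "payload": {
  "grip": [0.1,0.1,0.1,0.1,0.1,0.1,0.1,0.1,0.1,0.1],
  "slide": [
    [0,0.005,0.015],
    [-0.0005,0.015,0.015],
    [-0.0005,0.025,0.01],
    [-0.0005,0.025,0],
    [-0.0005,0.025,0],
    [-0.0005,0.025,0],
    [-0.0005,0.025,0],
    [-0.001,0.025,0],
    [-0.001,0.025,0],
    [-0.001,0.025,0]
  ],
  "yaw": [0,-1.2,-3,-3,-3,-3,-3,-3,-3,-3]
}}

```text
clock: 4.7
eef_pos: [538.9, -15.0, 186.5]
orientation: [[0.784, 0.621, -0.001], [0.621, -0.784, 0.0], [-0.0, -0.001, -1.0]]
wrist_force: [0.7, 0.0, -0.7]
grip_width: 14.8
```

>>> {"api": "step_arm", "payload": {
  "grip": [0.1,0.1,0.1,0.1,0.1,0.1,0.1,0.1,0.1,0.1],
  "slide": [
    [-0.001,0.025,0],
    [-0.001,0.025,0],
    [-0.001,0.025,0],
    [-0.001,0.025,0],
    [-0.001,0.025,0],
    [-0.001,0.025,0],
    [-0.0005,0.025,0],
    [0,0.025,0],
    [0,0.025,0],
    [0,0.02,0]
  ],
  "yaw": [-3,-3,-3,-3,-3,-3,-3,-3,-3,-3]
}}

```text
clock: 5.7
eef_pos: [532.1, 230.6, 186.4]
orientation: [[0.989, 0.147, -0.001], [0.147, -0.989, 0.0], [-0.001, -0.001, -1.0]]
wrist_force: [0.3, 1.0, -0.2]
grip_width: 14.9
```

>>> {"api": "step_arm", "payload": {
  "grip": [0.1,0.1,0.1,0.1],
  "slide": [
    [0,0.02,0],
    [0,0.01,0],
    [0,0,0],
    [0,0,0]
  ],
  "yaw": [0,0,0,0]
}}

```text
clock: 6.1
eef_pos: [532.8, 257.6, 186.3]
orientation: [[0.989, 0.148, -0.0], [0.148, -0.989, -0.001], [-0.0, 0.001, -1.0]]
wrist_force: [0.1, -0.0, -0.5]
grip_width: 15.1
```

```bash
python3 - <<'E'
from h import *
np.set_printoptions(precision=2,suppress=True)
o=get_obs();print(o['eef_pos'],o['orientation'],o['grip_width'],o['wrist_force'])
n='wrist'
m=camera_model(n);im,d=get_image(n);H,S,V=cv2.split(cv2.cvtColor(im,cv2.COLOR_BGR2HSV))
P,uv=pts(n,im,d,(H>105)&(H<125)&(S>150),m);print('blue',rect(P)[0],np.percentile(P[:,2],[2,50,98]))
P,uv=pts(n,im,d,V>0,m)
k=(P[:,2]>12)&(P[:,2]<23)&(V[uv[:,1],uv[:,0]]>100)
print('rim',rect(P[k]))
k=(P[:,2]>12)&(P[:,2]<23)&(V[uv[:,1],uv[:,0]]<60)
print('black',rect(P[k])[0])
cv2.imwrite(f'pics/{n}3.png',im)
E
```

```text
[532.76 257.61 186.31] [[ 0.99  0.15 -0.  ]
 [ 0.15 -0.99 -0.  ]
 [-0.    0.   -1.  ]] 15.111290358628622 [ 0.13 -0.03 -0.47]
blue ((457.7720031738281, 250.58937072753906), (222.8296356201172, 19.694425582885742), 5.130446434020996) [192.46 195.16 196.48]
rim (((525.9043579101562, 298.77001953125), (288.59295654296875, 549.1266479492188), 5.562694072723389), array([[355.67, 558.05],
       [408.9 ,  11.51],
       [696.14,  39.49],
       [642.91, 586.03]], dtype=float32))
black ((539.0143432617188, 293.7996826171875), (313.67498779296875, 97.00203704833984), 86.20171356201172)
```

View pics/wrist3.png

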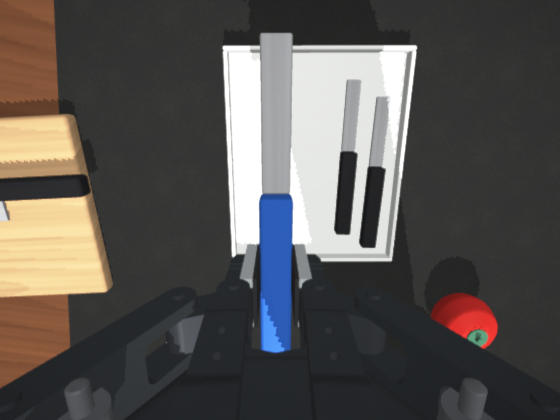

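```bash
python3 - <<'E'
from h import *
m=camera_model('wrist');R=cv2.Rodrigues(m['rvec'])[0];C=-R.T@m['tvec']
def on(u,v,z):
    r=R.T@np.array([(u-m['cx'])/m['fx'],(v-m['cy'])/m['fy'],1]);return C+r*(z-C[2])/r[2]
c=[on(u,v,18)[:2] for u,v in((224,46),(415,46),(393,261),(235,261))]
print(np.round(c,1),np.mean(c,0)); c=np.array(c)
a=(c[0]+c[1]-c[2]-c[3]);print(np.degrees(np.arctan2(a[1],a[0])))
for u,v,z in((276,35,148.5+41),(276,195,201)):pass
o=get_obs();z=o['eef_pos'][2]
t=on(276,34,z);h=on(276,196,z+10);print('tip',t,'junction',h,np.degrees(np.arctan2(*(t-h)[1::-1])))
E
```

```text
[[658.1 324.1]
 [683.9 150.2]
 [468.9 114.7]
 [442.8 290.1]] [563.43241346 219.74480196]
9.172967606651726
tip [636.02978261 272.70669332 186.36389471] junction [569.71711585 262.82844747 196.36389471] 8.472743237360124
```

Tray centre is about (564,219.5) with yaw about 8.9°; the spatula heads about 8.5° and its origin is about -0.6 mm lengthwise. Lowering.

>>> {"api": "step_arm", "payload": {
  "grip": [0.1,0.1,0.1,0.1,0.1,0.1,0.1,0.1,0.1,0.1],
  "slide": [
    [0,0,-0.015],
    [0,0,-0.025],
    [0,0,-0.03],
    [0,0,-0.03],
    [0,0,-0.025],
    [0,0,-0.02],
    [0,0,-0.01],
    [0,0,-0.008],
    [0,0,-0.003],
    [0,0,0]
  ],
  "yaw": [0,0,0,0,0,0,0,0,0,0]
}}

```text
clock: 7.15
eef_pos: [533.1, 258.3, 20.6]
orientation: [[0.989, 0.148, 0.0], [0.148, -0.989, 0.0], [0.0, -0.0, -1.0]]
wrist_force: [-0.2, 0.5, -0.4]
grip_width: 14.8
```

>>> {"api": "step_arm", "payload": {
  "grip": [0.1,0.1,0.1,0.1,0.1],
  "slide": [
    [0,0,-0.004],
    [0,0,-0.002],
    [0,0,-0.002],
    [0,0,0],
    [0,0,0]
  ],
  "yaw": [0,0,0,0,0]
}}

```text
clock: 7.65
eef_pos: [532.8, 258.5, 12.3]
orientation: [[0.989, 0.148, -0.0], [0.148, -0.989, -0.0], [-0.0, 0.0, -1.0]]
wrist_force: [-0.5, 0.1, -0.1]
grip_width: 15.3
```

>>> {"api": "step_arm", "payload": {
  "grip": [0.1,0.1,0.1,0.1],
  "slide": [
    [0,0,-0.002],
    [0,0,-0.001],
    [0,0,0],
    [0,0,0]
  ],
  "yaw": [0,0,0,0]
}}

```text
clock: 8.05
eef_pos: [532.7, 258.5, 9.2]
orientation: [[0.989, 0.148, -0.0], [0.148, -0.989, -0.0], [-0.0, 0.0, -1.0]]
wrist_force: [0.2, -0.4, -1.5]
grip_width: 15.0
```

>>> {"api": "step_arm", "payload": {
  "grip": [0.1,0.1,0.1],
  "slide": [
    [0,0,-0.001],
    [0,0,0],
    [0,0,0]
  ],
  "yaw": [0,0,0]
}}

```text
clock: 8.35
eef_pos: [532.8, 258.5, 8.3]
orientation: [[0.989, 0.148, -0.0], [0.148, -0.989, -0.0], [-0.0, -0.0, -1.0]]
wrist_force: [-0.3, -0.2, -0.3]
grip_width: 14.9
```

>>> {"api": "step_arm", "payload": {
  "grip": [0.1,0.1,0.1],
  "slide": [
    [0,0,-0.001],
    [0,0,0],
    [0,0,0]
  ],
  "yaw": [0,0,0]
}}

```text
clock: 8.65
eef_pos: [532.8, 258.5, 8.1]
orientation: [[0.989, 0.148, 0.0], [0.148, -0.989, 0.001], [0.0, -0.001, -1.0]]
wrist_force: [-2.0, -1.5, 8.7]
grip_width: 15.1
```

>>> {"api": "step_arm", "payload": {
  "grip": [0.1,0.1,0.1],
  "slide": [
    [0,0,-0.001],
    [0,0,0],
    [0,0,0]
  ],
  "yaw": [0,0,0]
}}

```text
clock: 8.95
eef_pos: [532.8, 258.5, 8.0]
orientation: [[0.989, 0.147, 0.0], [0.147, -0.989, 0.001], [0.001, -0.001, -1.0]]
wrist_force: [-4.4, -1.3, 22.1]
grip_width: 15.1
```

Seated at 8.0 mm with 22 N. Backing off 1 mm and opening.

>>> {"api": "step_arm", "payload": {
  "grip": [0.1,0.1,0.2,0.3,0.38,0.38,0.38,0.38],
  "slide": [
    [0,0,0.0012],
    [0,0,0],
    [0,0,0],
    [0,0,0],
    [0,0,0],
    [0,0,0],
    [0,0,0],
    [0,0,0]
  ],
  "yaw": [0,0,0,0,0,0,0,0]
}}

```text
clock: 9.75
eef_pos: [532.8, 258.5, 7.4]
orientation: [[0.989, 0.148, -0.0], [0.148, -0.989, -0.0], [-0.0, 0.0, -1.0]]
wrist_force: [0.6, -0.0, -0.3]
grip_width: 32.3
```

>>> {"api": "step_arm", "payload": {
  "grip": [0.38,0.38,0.38,0.4,0.5,0.5,0.5,0.5],
  "slide": [
    [0,0,0.005],
    [0,0,0.01],
    [0,0,0.02],
    [0,0,0.03],
    [0,0,0.035],
    [0,0,0.035],
    [0,0,0.035],
    [0,0,0.02]
  ],
  "yaw": [0,0,0,0,0,0,0,0]
}}

```text
clock: 10.55
eef_pos: [533.4, 258.5, 201.1]
orientation: [[0.989, 0.147, 0.003], [0.147, -0.989, 0.002], [0.003, -0.001, -1.0]]
wrist_force: [1.0, 0.4, 0.2]
grip_width: 42.8
```

```bash
python3 - <<'E'
from h import *
np.set_printoptions(precision=2,suppress=True)
o=get_obs();print(o['eef_pos'],o['grip_width'])
for n in('wrist','side'):
    m=camera_model(n);im,d=get_image(n);H,S,V=cv2.split(cv2.cvtColor(im,cv2.COLOR_BGR2HSV))
    P,uv=pts(n,im,d,(H>105)&(H<125)&(S>150),m);k=(P[:,1]>150)&(P[:,2]>13);P=P[k];r=rect(P)[0];print(n,'blue',r,np.percentile(P[:,2],[2,50,98]))
    cv2.imwrite(f'pics/{n}4.png',im)
E
```

```text
[533.43 258.53 201.14] 42.754378426203154
wrist blue ((524.2960205078125, 258.14434814453125), (87.9415283203125, 13.947160720825195), 8.11784553527832) [15.55 17.01 18.38]
side blue ((504.38128662109375, 337.9542236328125), (87.38497161865234, 307.021728515625), 13.077570915222168) [13.29 18.16 21.19]
```

View pics/wrist4.png

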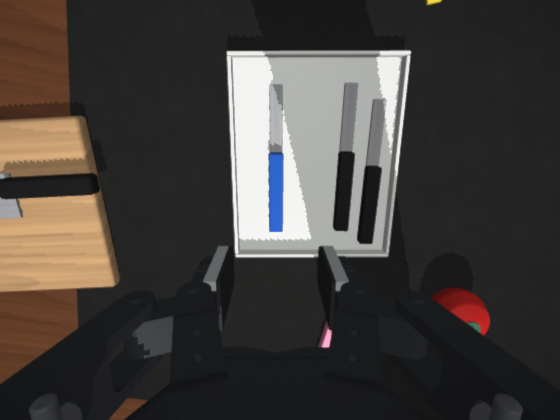

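The spatula lies flat in the tray's free half: handle at (276,190), tip up, parallel to the two black ones. Going over the tab.

>>> {"api": "step_arm", "payload": {
  "grip": [0.6,0.6,0.6,0.6,0.6,0.6,0.6,0.6,0.6,0.6],
  "slide": [
    [-0.001,-0.015,0],
    [-0.002,-0.025,0],
    [-0.002,-0.027,0],
    [-0.003,-0.027,0],
    [-0.004,-0.027,0],
    [-0.004,-0.027,0],
    [-0.004,-0.027,0],
    [-0.005,-0.027,0],
    [-0.005,-0.027,0],
    [-0.005,-0.027,0]
  ],
  "yaw": [0.2,0.2,0.2,0.2,0.2,0.2,0.2,0.2,0.2,0.1]
}}

```text
clock: 11.65
eef_pos: [496.1, 0.3, 196.6]
orientation: [[0.984, 0.18, -0.002], [0.18, -0.984, -0.001], [-0.002, 0.0, -1.0]]
wrist_force: [0.6, -0.2, -0.5]
grip_width: 51.0
```

>>> {"api": "step_arm", "payload": {
  "grip": [0.6,0.6,0.6,0.6,0.6,0.6,0.6,0.6,0.6,0.6],
  "slide": [
    [-0.005,-0.027,0],
    [-0.005,-0.027,0],
    [-0.005,-0.027,0],
    [-0.005,-0.027,0],
    [-0.005,-0.027,0],
    [-0.005,-0.027,0],
    [-0.005,-0.025,0],
    [-0.004,-0.025,0],
    [-0.003,-0.015,0],
    [0,0,0]
  ],
  "yaw": [0,0,0,0,0,0,0,0,0,0]
}}

```text
clock: 12.65
eef_pos: [453.5, -227.1, 196.7]
orientation: [[0.984, 0.176, -0.002], [0.176, -0.984, -0.0], [-0.002, 0.0, -1.0]]
wrist_force: [-0.5, 0.9, -1.0]
grip_width: 51.3
```

```bash
python3 - <<'E'
from h import *
np.set_printoptions(precision=2,suppress=True)
o=get_obs();print(o['eef_pos'],o['orientation'],o['grip_width'],o['q'])
for n in('wrist','side'):
    m=camera_model(n);im,d=get_image(n);H,S,V=cv2.split(cv2.cvtColor(im,cv2.COLOR_BGR2HSV))
    P,uv=pts(n,im,d,(H>5)&(H<22)&(S>150),m);k=(P[:,1]<-150)&(P[:,2]>90)&(P[:,2]<105);P=P[k]
    if len(P)>20:r=rect(P);print(n,'orange',r,np.percentile(P[:,2],[2,50,98]))
    P,uv=pts(n,im,d,V>0,m);k=(P[:,2]>92)&(P[:,2]<101)&(abs(P[:,0]-550)<100)&(abs(P[:,1]+210)<130)&(S[uv[:,1],uv[:,0]]<80);print('flap',rect(P[k]))
    cv2.imwrite(f'pics/{n}5.png',im)
E
```

```text
[ 453.53 -227.06  196.72] [[ 0.98  0.18 -0.  ]
 [ 0.18 -0.98 -0.  ]
 [-0.    0.   -1.  ]] 51.302100093259774 [ 0.05  0.41  0.42  2.14 -0.28  0.63 -0.73]
wrist orange (((463.0804443359375, -223.41636657714844), (61.46864700317383, 23.888700485229492), 10.613752365112305), array([[ 430.67, -217.34],
       [ 435.07, -240.82],
       [ 495.49, -229.5 ],
       [ 491.09, -206.02]], dtype=float32)) [95.27 96.97 98.31]
flap (((545.4483032226562, -208.15562438964844), (110.42475891113281, 190.5020751953125), 10.130654335021973), array([[ 474.34, -124.1 ],
       [ 507.85, -311.63],
       [ 616.55, -292.21],
       [ 583.05, -104.68]], dtype=float32))
side orange (((463.4461364746094, -224.75637817382812), (61.71220016479492, 25.05809211730957), 10.186314582824707), array([[ 430.86, -217.88],
       [ 435.29, -242.54],
       [ 496.03, -231.63],
       [ 491.6 , -206.97]], dtype=float32)) [ 93.67  98.62 100.8 ]
flap (((553.452392578125, -208.10287475585938), (164.64329528808594, 191.5025634765625), 10.387687683105469), array([[ 455.22, -128.76],
       [ 489.74, -317.13],
       [ 651.69, -287.44],
       [ 617.16,  -99.08]], dtype=float32))
```

View pics/wrist5.png

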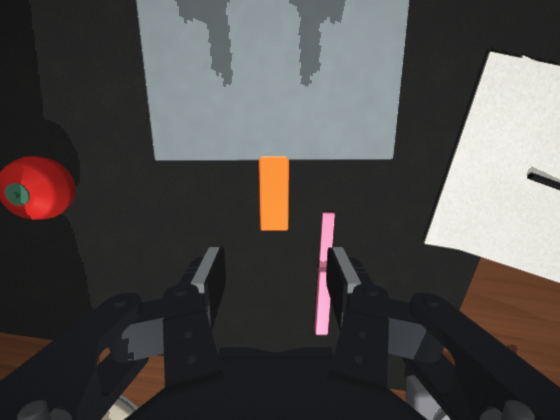

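View pics/side5.png

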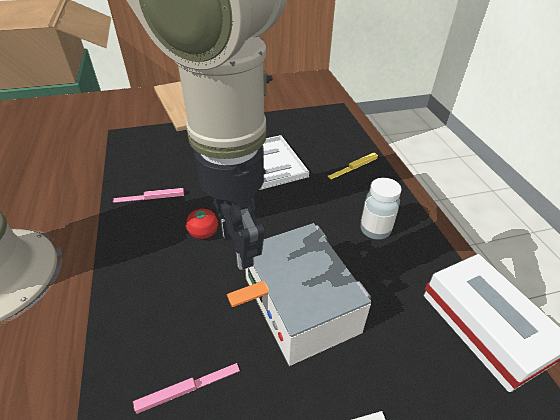

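The orange tab at (274,193) lies centred between the jaws; the pink look-alike is on the bench below. Descending to grip the tab's side edges.

>>> {"api": "step_arm", "payload": {
  "grip": [0.6,0.6,0.6,0.6,0.6,0.6,0.6,0.6],
  "slide": [
    [0.0023,0.0022,-0.015],
    [0,0,-0.025],
    [0,0,-0.025],
    [0,0,-0.025],
    [0,0,-0.02],
    [0,0,-0.011],
    [0,0,0],
    [0,0,0]
  ],
  "yaw": [0.3,0,0,0,0,0,0,0]
}}

```text
clock: 13.55
eef_pos: [458.1, -222.0, 76.8]
orientation: [[0.983, 0.186, -0.0], [0.186, -0.983, 0.0], [-0.0, -0.0, -1.0]]
wrist_force: [0.2, 0.2, -0.0]
grip_width: 51.3
```

>>> {"api": "step_arm", "payload": {
  "grip": [0.15,0.15,0.15,0.15,0.15,0.15,0.15,0.15],
  "slide": [
    [0,0,0],
    [0,0,0],
    [0,0,0],
    [0,0,0],
    [0,0,0],
    [0,0,0],
    [0,0,0],
    [0,0,0]
  ],
  "yaw": [0,0,0,0,0,0,0,0],
  "squeeze": 40
}}

```text
clock: 14.35
eef_pos: [459.1, -224.6, 77.7]
orientation: [[0.983, 0.184, 0.004], [0.184, -0.983, -0.004], [0.003, 0.004, -1.0]]
wrist_force: [-1.0, -6.1, 3.3]
grip_width: 23.0
```

```bash
python3 - <<'E'
import numpy as np
r=.174;th=np.r_[np.linspace(0,.3,11),np.linspace(.34,1.5,30),np.linspace(1.52,1.571,4)]
x=r*(1-np.cos(th));P=np.c_[x*.983,x*.184,r*np.sin(th)]
D=np.diff(np.round(P,4),axis=0)
for i in range(0,len(D),10):print(round(th[min(i+10,len(D))],3),np.round(P[min(i+10,len(D))],4).tolist(),np.round(D[i:i+10],4).tolist())
E
```

```text
0.3 [0.0076, 0.0014, 0.0514] [[0.0001, 0.0, 0.0052], [0.0002, 0.0001, 0.0052], [0.0004, 0.0, 0.0052], [0.0005, 0.0001, 0.0052], [0.0007, 0.0002, 0.0052], [0.0009, 0.0001, 0.0052], [0.001, 0.0002, 0.0051], [0.0011, 0.0002, 0.0051], [0.0013, 0.0003, 0.005], [0.0014, 0.0002, 0.005]]
0.7 [0.0402, 0.0075, 0.1121] [[0.0022, 0.0004, 0.0066], [0.0024, 0.0005, 0.0065], [0.0027, 0.0005, 0.0065], [0.0029, 0.0005, 0.0062], [0.0031, 0.0006, 0.0062], [0.0034, 0.0007, 0.0061], [0.0037, 0.0006, 0.0059], [0.0038, 0.0008, 0.0057], [0.0041, 0.0007, 0.0056], [0.0043, 0.0008, 0.0054]]
1.1 [0.0935, 0.0175, 0.1551] [[0.0045, 0.0009, 0.0052], [0.0047, 0.0009, 0.0051], [0.005, 0.0009, 0.0048], [0.005, 0.0009, 0.0047], [0.0053, 0.001, 0.0044], [0.0055, 0.001, 0.0042], [0.0056, 0.0011, 0.004], [0.0057, 0.0011, 0.0038], [0.0059, 0.0011, 0.0035], [0.0061, 0.0011, 0.0033]]
1.5 [0.1589, 0.0298, 0.1736] [[0.0061, 0.0011, 0.003], [0.0063, 0.0012, 0.0028], [0.0064, 0.0012, 0.0025], [0.0064, 0.0012, 0.0023], [0.0066, 0.0013, 0.002], [0.0066, 0.0012, 0.0017], [0.0067, 0.0012, 0.0014], [0.0067, 0.0013, 0.0012], [0.0068, 0.0013, 0.0009], [0.0068, 0.0013, 0.0007]]
1.571 [0.1711, 0.032, 0.174] [[0.0035, 0.0006, 0.0002], [0.0029, 0.0005, 0.0001], [0.0029, 0.0006, 0.0001], [0.0029, 0.0005, 0.0]]
```

>>> {"api": "step_arm", "payload": {
  "grip": [0.15,0.15,0.15,0.15],
  "slide": [
    [0,-0.0022,0],
    [0,0,0],
    [0,0,0],
    [0,0,0]
  ],
  "yaw": [0,0,0,0]
}}

```text
clock: 14.75
eef_pos: [459.1, -224.7, 77.8]
orientation: [[0.983, 0.186, 0.003], [0.186, -0.983, -0.001], [0.003, 0.001, -1.0]]
wrist_force: [0.2, -0.4, 8.3]
grip_width: 23.1
```

>>> {"api": "step_arm", "payload": {
  "grip": [0.15,0.15,0.15,0.15,0.15,0.15,0.15,0.15,0.15,0.15],
  "slide": [
    [0.0001,0,0.0052],
    [0.0002,0.0001,0.0052],
    [0.0004,0,0.0052],
    [0.0005,0.0001,0.0052],
    [0.0007,0.0002,0.0052],
    [0.0009,0.0001,0.0052],
    [0.001,0.0002,0.0051],
    [0.0011,0.0002,0.0051],
    [0.0013,0.0003,0.005],
    [0.0014,0.0002,0.005]
  ],
  "yaw": [0,0,0,0,0,0,0,0,0,0]
}}

```text
clock: 15.75
eef_pos: [466.3, -223.3, 128.4]
orientation: [[0.983, 0.186, 0.001], [0.186, -0.983, -0.001], [0.001, 0.001, -1.0]]
wrist_force: [4.9, -0.5, -5.5]
grip_width: 22.9
```

```bash
cat > look.py <<'E'
from h import *
import sys
np.set_printoptions(precision=2,suppress=True)
o=get_obs();print(o['clock'],o['eef_pos'],o['grip_width'],o['wrist_force'],o['moment'])
n='side';m=camera_model(n);im,d=get_image(n);H,S,V=cv2.split(cv2.cvtColor(im,cv2.COLOR_BGR2HSV))
e=np.array([.983,.184]);hg=np.array([629.9,-192.3])
def uvw(P): return (P[:,:2]-hg)@e,(P[:,:2]-hg)@np.array([-.184,.983]),P[:,2]-94
P,uv=pts(n,im,d,(H>5)&(H<22)&(S>150),m);a,b,c=uvw(P);k=(abs(b)<30)&(c>-10)&(c<260)&(a<60)&(a>-210)
if k.sum():print('orange n',k.sum(),'along',np.percentile(a[k],[2,50,98]),'y',np.median(b[k]),'z',np.percentile(c[k],[2,50,98]))
P,uv=pts(n,im,d,S<110,m);a,b,c=uvw(P)
Hu=H[uv[:,1],uv[:,0]];Su=S[uv[:,1],uv[:,0]]
th=np.degrees(np.arctan2(c,-a));rr=np.hypot(a,c);k=(abs(b)<93)&(abs(b)>20)&(rr>25)&(rr<138)&(c>10)
if k.sum()>20:
    h,ed=np.histogram(th[k],np.arange(0,140,2));i=h.argmax();kk=k&(abs(th-ed[i]-1)<8)
    A=np.c_[-a[kk],c[kk]]
    # line fit
    mu=A.mean(0);w,v=np.linalg.eigh(np.cov((A-mu).T));v=v[:,1]*np.sign(v[1,1]);print('flap face deg',np.degrees(np.arctan2(v[1],v[0])),'n',kk.sum(),'rms',w[0]**.5,'offset from hinge',np.cross(v,-mu))
cv2.imwrite('pics/'+sys.argv[1]+'.png',cv2.resize(im[60:380,160:440],None,fx=1.8,fy=1.8))
E
python3 look.py l1 2>/dev/null
```

```text
15.75 [ 466.28 -223.33  128.43] 22.86063212884724 [ 4.86 -0.53 -5.49] [-0.39 -0.74 -0.06]
orange n 192 along [-192.06 -183.35 -135.73] y -3.0485445299125074 z [43.72 59.23 62.64]
flap face deg 16.775707154228243 n 3886 rms 0.7058311121661931 offset from hinge -4.808286271658101
```

View pics/l1.png

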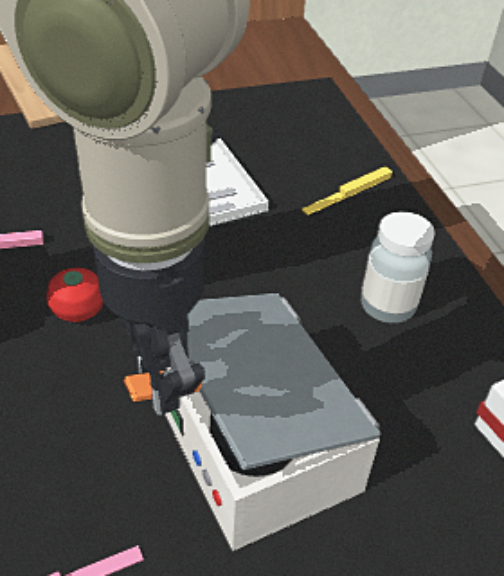

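The flap is rising with the tab in the fingers; the plane fit gives 16.8° against 17.2° commanded. Continuing.

>>> {"api": "step_arm", "payload": {
  "grip": [0.15,0.15,0.15,0.15,0.15,0.15,0.15,0.15,0.15,0.15],
  "slide": [
    [0.0022,0.0004,0.0066],
    [0.0024,0.0005,0.0065],
    [0.0027,0.0005,0.0065],
    [0.0029,0.0005,0.0062],
    [0.0031,0.0006,0.0062],
    [0.0034,0.0007,0.0061],
    [0.0037,0.0006,0.0059],
    [0.0038,0.0008,0.0057],
    [0.0041,0.0007,0.0056],
    [0.0043,0.0008,0.0054]
  ],
  "yaw": [0,0,0,0,0,0,0,0,0,0]
}}

```text
clock: 16.8
eef_pos: [497.9, -217.4, 188.6]
orientation: [[0.983, 0.185, -0.001], [0.185, -0.983, -0.001], [-0.001, 0.001, -1.0]]
wrist_force: [4.9, -2.7, -7.3]
grip_width: 22.8
```

```bash
python3 look.py l2 2>/dev/null
```

```text
16.8 [ 497.92 -217.42  188.64] 22.817272789344955 [ 4.9  -2.75 -7.29] [-0.97 -0.53 -0.07]
orange n 214 along [-157.09 -148.05 -107.13] y -6.110740160256416 z [ 90.77 124.37 129.24]
flap face deg 38.93417164983906 n 1905 rms 0.3983984373093223 offset from hinge -4.64639647402047
```

>>> {"api": "step_arm", "payload": {
  "grip": [0.15,0.15,0.15,0.15,0.15,0.15,0.15,0.15,0.15,0.15],
  "slide": [
    [0.0045,0.0009,0.0052],
    [0.0047,0.0009,0.0051],
    [0.005,0.0009,0.0048],
    [0.005,0.0009,0.0047],
    [0.0053,0.001,0.0044],
    [0.0055,0.001,0.0042],
    [0.0056,0.0011,0.004],
    [0.0057,0.0011,0.0038],
    [0.0059,0.0011,0.0035],
    [0.0061,0.0011,0.0033]
  ],
  "yaw": [0,0,0,0,0,0,0,0,0,0]
}}

```text
clock: 17.85
eef_pos: [550.3, -207.7, 231.3]
orientation: [[0.983, 0.185, -0.003], [0.185, -0.983, -0.001], [-0.003, 0.0, -1.0]]
wrist_force: [1.0, -5.4, -6.2]
grip_width: 22.8
```

```bash
python3 look.py l3 2>/dev/null
```

```text
17.85 [ 550.33 -207.73  231.27] 22.756871858366114 [ 0.98 -5.36 -6.17] [-1.2   0.16 -0.01]
orange n 121 along [-100.56  -96.11  -68.54] y -9.269585490069295 z [124.75 174.35 177.72]
flap face deg 60.370832049912856 n 42 rms 1.1433523951536808 offset from hinge -4.7024869913598195
```

View pics/l3.png

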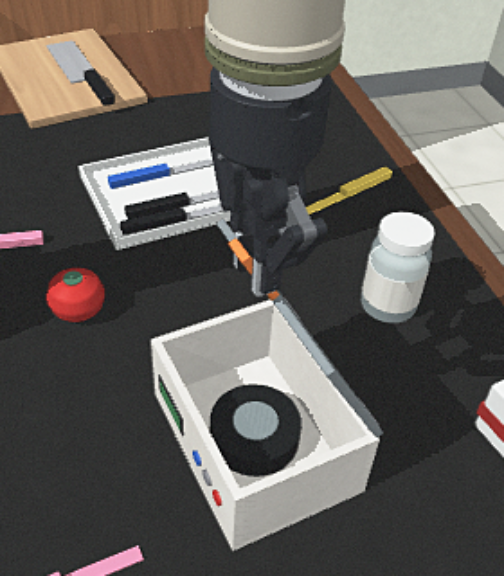

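>>> {"api": "step_arm", "payload": {
  "grip": [0.15,0.15,0.15,0.15,0.15,0.15,0.15,0.15,0.15],
  "slide": [
    [0.0061,0.0009,0.003],
    [0.0063,0.0009,0.0028],
    [0.0064,0.0009,0.0025],
    [0.0064,0.0009,0.0023],
    [0.0066,0.0009,0.002],
    [0.0066,0.0009,0.0017],
    [0.0055,0.0009,0.0012],
    [0.004,0.0007,0.0008],
    [0,0,0]
  ],
  "yaw": [0,0,0,0,0,0,0,0,0]
}}

```text
clock: 18.8
eef_pos: [600.1, -198.6, 247.7]
orientation: [[0.982, 0.187, -0.0], [0.187, -0.982, 0.001], [-0.0, -0.001, -1.0]]
wrist_force: [-4.0, 4.2, -1.4]
grip_width: 23.2
```

```bash
python3 look.py l4 2>/dev/null; python3 - <<'E'
from h import *
im,d=get_image('scene');cv2.imwrite('pics/s4.png',cv2.resize(im[80:300,120:400],None,fx=2.5,fy=2.5));np.save('pics/s4d.npy',d);cv2.imwrite('pics/s4r.png',im)
E
```

```text
18.8 [ 600.09 -198.62  247.73] 23.233702709706492 [-4.01  4.15 -1.39] [ 0.87  0.96 -0.07]
orange n 309 along [-46.65 -41.72 -31.43] y -4.380059073360617 z [138.72 177.79 196.84]
flap face deg 77.60759373515849 n 1760 rms 0.3421804458525107 offset from hinge 4.065262627079601
```

View pics/l4.png

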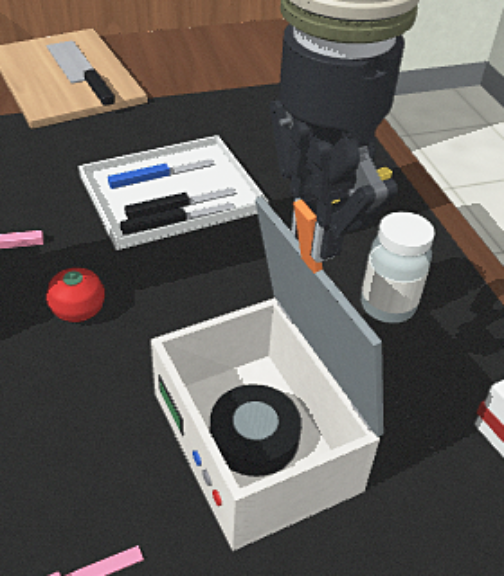

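View pics/s4.png

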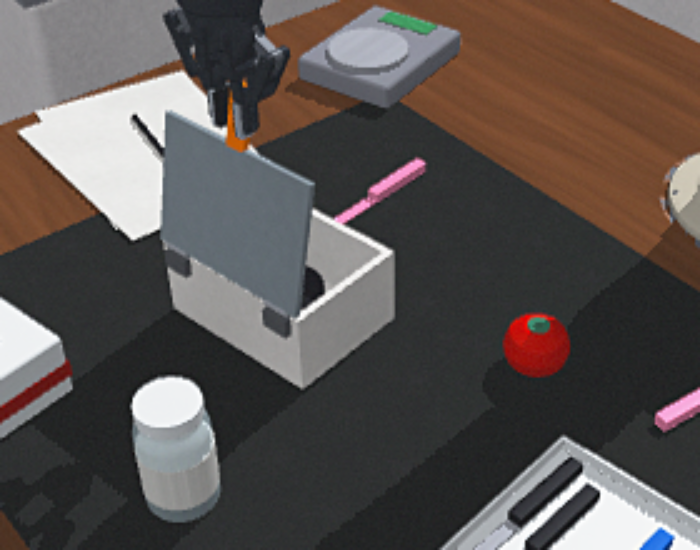

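Both views show the flap at 77.6° (fit residual 0.3 mm), held by the tab. Slow final approach.

>>> {"api": "step_arm", "payload": {
  "grip": [0.15,0.15,0.15,0.15,0.15,0.15,0.15,0.15,0.15,0.15],
  "slide": [
    [0.003,0.001,0.0006],
    [0.0045,0.001,0.0008],
    [0.0045,0.001,0.0008],
    [0.0045,0.001,0.0006],
    [0.0045,0.001,0.0005],
    [0.004,0.001,0.0003],
    [0.003,0.0006,0.0001],
    [0.002,0.0004,0],
    [0,0,0],
    [0,0,0]
  ],
  "yaw": [0,0,0,0,0,0,0,0,0,0]
}}

```text
clock: 19.9
eef_pos: [629.2, -193.2, 251.0]
orientation: [[0.983, 0.185, -0.001], [0.185, -0.983, -0.0], [-0.001, 0.0, -1.0]]
wrist_force: [-0.6, -1.0, -19.3]
grip_width: 23.1
```

```bash
python3 look.py l5 2>/dev/null
```

```text
19.9 [ 629.2  -193.21  251.03] 23.13666948674502 [ -0.65  -1.04 -19.3 ] [-0.24  0.51  0.  ]
orange n 426 along [-15.07 -12.89  -7.47] y -4.199902374521095 z [140.88 174.91 201.3 ]
flap face deg 86.95139561543651 n 2728 rms 0.4736312492414771 offset from hinge 4.213323173280837
```

View pics/l5.png

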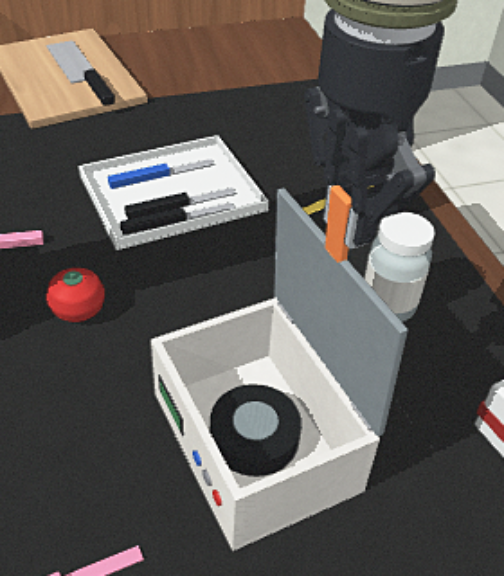

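86.95°, so about 9 mm more. I'm also pulling up 19 N, so I'll ease z.

>>> {"api": "step_arm", "payload": {
  "grip": [0.15,0.15,0.15,0.15,0.15,0.15,0.15,0.15],
  "slide": [
    [0.002,0.0004,-0.0005],
    [0.0025,0.0005,-0.0005],
    [0.0025,0.0005,-0.0002],
    [0.002,0.0003,0],
    [0,0,0],
    [0,0,0],
    [0,0,0],
    [0,0,0]
  ],
  "yaw": [0,0,0,0,0,0,0,0]
}}

```text
clock: 20.75
eef_pos: [638.8, -191.5, 251.0]
orientation: [[0.983, 0.186, 0.001], [0.186, -0.983, -0.0], [0.001, 0.0, -1.0]]
wrist_force: [-3.3, 0.4, -4.1]
grip_width: 23.3
```

```bash
python3 look.py l6 2>/dev/null
```

```text
20.75 [ 638.81 -191.47  250.96] 23.27333481463336 [-3.26  0.41 -4.13] [-0.05  1.07 -0.05]
orange n 456 along [-5.1  -4.    1.53] y -4.276090067680192 z [140.83 173.63 201.24]
flap face deg 90.01477002907492 n 3036 rms 0.5130346555393747 offset from hinge 4.325587554781571
```

90.0° from the side camera. Holding still, and cross-checking with the scene camera and the tray.

>>> {"api": "step_arm", "payload": {
  "grip": [0.15,0.15,0.15,0.15,0.15,0.15,0.15,0.15,0.15,0.15],
  "slide": [
    [0,0,0],
    [0,0,0],
    [0,0,0],
    [0,0,0],
    [0,0,0],
    [0,0,0],
    [0,0,0],
    [0,0,0],
    [0,0,0],
    [0,0,0]
  ],
  "yaw": [0,0,0,0,0,0,0,0,0,0]
}}

```text
clock: 21.8
eef_pos: [638.8, -191.5, 250.9]
orientation: [[0.983, 0.186, 0.001], [0.186, -0.983, -0.0], [0.001, 0.0, -1.0]]
wrist_force: [-2.6, 0.9, 4.5]
grip_width: 23.1
```

```bash
python3 look.py l7 2>/dev/null; python3 - <<'E' 2>/dev/null
from h import *
np.set_printoptions(precision=2,suppress=True)
n='scene';m=camera_model(n);im,d=get_image(n);cv2.imwrite('pics/s7.png',im)
P,uv=pts(n,im,d,d>0,m);e=np.array([.983,.184]);hg=np.array([629.9,-192.3])
a=(P[:,:2]-hg)@e;b=(P[:,:2]-hg)@np.array([-.184,.983]);c=P[:,2]-94
k=(abs(b)<88)&(abs(a)<12)&(c>12)&(c<125)&~((abs(b)<25)&(c>105))
A=np.c_[b[k],c[k],np.ones(k.sum())];s=np.linalg.lstsq(A,a[k],rcond=None)[0];print('scene flap angle',90+np.degrees(np.arctan(s[1])),'fwd offs',s[2],k.sum(),'yaw resid',np.degrees(s[0]),'rms',(A@s-a[k]).std())
H,S,V=cv2.split(cv2.cvtColor(im,cv2.COLOR_BGR2HSV))
P,uv=pts(n,im,d,(H>105)&(H<125)&(S>150),m);k=(P[:,1]>200)&(P[:,1]<300)&(abs(P[:,0]-530)<80)&(P[:,2]>12)&(P[:,2]<25);print('blue',rect(P[k])[0],np.median(P[k],0))
E
```

```text
21.8 [ 638.83 -191.47  250.88] 23.071814786685525 [-2.55  0.92  4.52] [-0.01  1.16 -0.05]
orange n 458 along [-5.1  -3.99  1.69] y -4.428391697306525 z [140.58 173.8  201.36]
flap face deg 90.02919801958704 n 3029 rms 0.5171957541825629 offset from hinge 4.290609249130837
scene flap angle 90.1199969042243 fwd offs 3.5439264408256923 1766 yaw resid 0.06033279523043537 rms 1.0275128670659828
blue ((525.089599609375, 259.7707824707031), (89.82574462890625, 16.163406372070312), 7.865952968597412) [528.5  260.72  17.66]
```

View pics/s7.png

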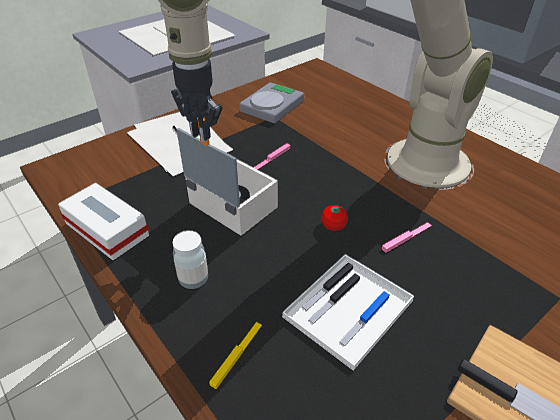

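The scene view shows the flap upright at (207,165) in the fingers. The blue spatula is in the tray at (365,318), parallel to the black ones, and the jar and tomato haven't moved. Both cameras read 90.0–90.1° over more than 1 s, so I'm handing in.

```bash
python3 -c "
from rig import *
print(close_job())"
```

```text
the job is handed in; nothing more can be done
None
```

I laid the blue spatula in the tray's free half, then swung the flap up by its orange tab. I handed the job in at about 22 s with the fingers still holding the flap upright.

- **Spatula:** it lies flat and released, blade towards the tray's +x like the black ones. The last two cameras to measure it put it at about 8° in world, against 8.6–9.2° for the tray. The handle's top is at 17–18 mm, as expected for lying on the tray floor. It was set down with a press of about 22 N, then backed off 1 mm before opening.
- **Flap:** the side camera read 90.03° and the scene camera 90.12°. The side camera's reading did not change over the last second of holding. The fingers were closed on the tab at 23 mm with a 40 N grip.
- **Bystanders:** the last picture shows the black spatulas, tomato and jar where they were. I did not re-measure their positions numerically.

No check failed. The flap's joint speed and the finger contact force could not be read directly; I inferred them from the unchanged angle and the finger width.

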